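# Fetch a watch movement from the blue tilt-out bin

## Task

Tilt the blue bin of the three tilt-out parts bins forward until it is about fully open, then take the yellow movement box out of it and set it down in the black tray without dropping it. Leave the blue bin tilted out.

Things in the scene. Friction and masses are not known exactly. Their poses are not given: they have to be found in the camera images.
- blue_bin (a joint): Tilt of the blue bin, rad: 0 shut, 1.05 fully out at its stop. It turns on a level hinge at its bottom front edge, its top coming towards the robot and down; the stiff hinge (1.5 to 3 N at the bar) holds any angle. Identical grey units with red and green bins stand beside it, in any order. White bin inside: 116 mm wide, 61 deep, floor 55 mm up from the hinge, panel 63 mm above the floor.
- blue_bar (a point): Middle of its pull bar: level, 10 mm round, 90 mm long between two stems, 30 mm above the blue front panel's top. x points into the unit when shut, y along the bar, z from hinge to bar; tilts with the bin. The hinge line is 150 mm below it along z, 8 mm above the table. Shut, the unit's grey roof (126 mm above the table, 4 to 114 mm behind the bar) leaves 27 mm free below the bar.
- movement_mid (a point): Centre of the yellow movement box, 28 x 36 x 36 mm (its x, y, z), 35 to 70 g, brass disc on its two square faces. Stands loose in the blue bin, 28 mm side front to back, y along the bin's width; hidden while the bin is shut. As the bin tilts it slides onto the inside of the front panel, in front of the unit and open to above; grip it across y, 30 mm free on each side.
- tray_in (a point): Centre of the inner floor (4 to 5 mm above the table) of the black square tray, 110 x 110 x 20 mm, walls 4 mm, fixed to the table; axes along its sides, z up. The movement box may lie in it either way up.
There are look-alikes about, which are no part of the job. Leave any pink or turquoise look-alike of the part that bears blue_bin alone.

How it is judged:
By the outcome, as a careful person would: the job done as asked, in the order asked, and still so for the second after the job is handed in, with the robot touching nothing.
It also fails if it takes over 58 s, if anything falls off the work surface, if the arm or the gripper's body presses on something with over 40 N, if the wrist force passes 120 N, or if a joint passes its speed limit or range.

## Robot

A 6-joint arm with a two-finger parallel gripper is mounted at the origin on the work surface. World frame = base frame: x ahead of the robot, y to its left, z up, the work surface at z = 0. Lengths are in m, angles in rad, forces in N, time in s.
With the tool pointing down it reaches from about 0.35 to 0.975 m from the base axis. Payload 7.1 kg.
Tool frame: the origin (TCP) lies at the very end of the fingers, on their centre line; the grasp point (between the pads) lies 19 mm behind it; z points along the fingers, y is the line along which they close (so a half turn about z gives the same grasp; the last joint's range is limited). The gripper opens to 88 mm and grips with 3 to 60 N. Pads are 20 mm wide; open, the fingers measure 115 mm over their backs; the gripper's body (75 mm by 178 mm) begins 61 mm behind the grasp point.
Start: joints at [1.135, 0.423, 1.63, -0, 1.089, -0.019], TCP at [0.253, 0.571, 0.223] pointing down, gripper open.
Joint ranges: [-3, 3], [-0.9, 2.11], [0.09, 2.58], [-1.31, 4.45], [0.11, 2.69], [-2.54, 2.54]. Speed limits (rad/s): [2.39, 2.39, 3.01, 3.14, 3.14, 3.14].

## Interface

Orientations are given as [roll, pitch, yaw] about the fixed x, y, z axes, in that order (R = Rz(yaw) Ry(pitch) Rx(roll)).
In Python, from plant import status, cams, env gives the robot as it stands.
- The arm moves only by the tool step_arm, never from a script. Its argument "commands" is one flat list of numbers, 7 for each row, row after row: the gripper command: -1 is shut, 1 is fully open, values between are in proportion, then the shift along the world's x, y, z in m, then the turn, a rotation vector about the world's x, y, z in rad. A call has 1 to 10 rows; each row is the pose to reach, as a shift and turn from the pose commanded when the call began; what a row does not reach only later rows make up. A row lasts 1/8 s, in which the tool goes at most 62.5 mm and 10.7 degrees, less where a joint would pass 70% of its speed; a pose out of reach is approached as far as the arm can. A call with a gripper value outside its range is refused whole. The fingers move at their own pace and stop on an object; "force" is the grip in N (left out, the last holds). Time passes only in rows, so rows that repeat a pose let the fingers close. It gives the time, the measured TCP pose, the force, the opening and the grip force at its end, in the units of the state.
- status.state(): the state, without advancing time (a new reading comes with each control period).
- cams.read_camera(name): name is "scene" or "side" or "wrist"; returns the picture (420x560x3 uint8, red, green, blue); there is no depth.
- cams.camera_info(name): a dict with "K" (3x3 intrinsics, pixels), "camera_from_world" (4x4, takes a point from world to camera coordinates); the wrist camera has in their place "mount" (4x4, takes a point from camera to tool coordinates, whose origin is the TCP and whose axes are the flange's). Camera axes: x right, y down, z forward; pixel columns grow to the right and rows downward; lengths in m; the calibration is good to about 2 mm. A picture is of the moment at which its call begins: read the wrist's pose just before it. camera_info takes no time and is no camera call.
- env.finish_job(): hands the job in; it is judged then, once.
The state is a dict: "time": time; "joint_positions": joint angles; "dq": joint speeds; "joint_efforts": joint torques, N m; "tcp_pos": TCP position; "orientation": TCP orientation; "force": force on the tool from outside, world axes, zero at the start; "moment": the same for the moment, N m; "width": opening from 0.0 (shut) to 1.0 (fully open); "finger_force": force on a finger pad.
Only numpy, scipy, OpenCV 4.12 (cv2) and the standard library are available. Lean on these libraries where they do the work, as an engineer would, in place of code of your own. Each camera call takes 0.05 s, during which the arm holds its last target. There are 200 camera calls.

## Working session

There is one attempt and no reset: what is moved stays moved. The work goes in short steps, Python scripts to look and compute and a tool call to move; the robot and the scene stay as the last step left them, time stands still between calls to the robot, and variables do not carry over. Pictures are saved under pics/ and viewed, at most 11 in all, crops included, and the job is handed in when it is done.

Besides the shell and the picture viewer there is one more tool, called after "Call:" by a JSON object that holds its "method" and its "body", one argument or row to a line. step_arm: Moves the arm, as the interface text tells. Its arguments: {"type":"object","properties":{"commands":{"type":"array","items":{"type":"number"}},"force":{"type":"number"}},"required":["commands"]}

```bash
mkdir -p pics; python3 - <<'E'
from plant import status,cams
import cv2,numpy as np
print(status.state())
ims=[]
for n in ("scene","side"):
    im=cams.read_camera(n); cv2.imwrite(f"pics/{n}0.png",im[:,:,::-1])
    i=cams.camera_info(n); print(n,np.round(i["K"],1).tolist(),np.round(i["camera_from_world"],3).tolist())
print(cams.camera_info("wrist"))
E
```

```text
{'time': 0.0, 'joint_positions': array([ 1.13501690e+00,  4.23831671e-01,  1.63069320e+00, -1.21104325e-05,
        1.08856238e+00, -1.90442147e-02]), 'dq': array([-0.00018597, -0.00069374, -0.00081942,  0.00296798, -0.00067827,
        0.00124732]), 'joint_efforts': array([-5.18126963e-04, -5.44626045e+01, -2.73659492e+01,  6.43709418e-02,
        2.27423193e-02, -1.05773036e-04]), 'tcp_pos': array([0.25275873, 0.57100956, 0.22190615]), 'orientation': array([-3.14009812e+00, -1.77426772e-05,  2.72486305e+00]), 'force': array([ 0.46093832, -0.94390471,  0.0543718 ]), 'moment': array([ 0.03048764, -0.02824568,  0.03998771]), 'finger_force': 0.0, 'width': 1.0015937368844816}
scene [[506.1, 0.0, 276.9], [0.0, 506.1, 205.3], [0.0, 0.0, 1.0]] [[0.956, 0.293, 0.002, -0.383], [0.26, -0.845, -0.467, -0.061], [-0.135, 0.447, -0.884, 1.302], [0.0, 0.0, 0.0, 1.0]]
side [[381.3, 0.0, 278.8], [0.0, 381.3, 206.7], [0.0, 0.0, 1.0]] [[0.679, -0.734, 0.001, -0.294], [-0.514, -0.476, -0.714, 0.294], [0.525, 0.484, -0.7, 0.754], [0.0, 0.0, 0.0, 1.0]]
{'K': array([[289.87860042,   0.        , 282.96862522],
       [  0.        , 289.87860042, 211.96316981],
       [  0.        ,   0.        ,   1.        ]]), 'mount': array([[ 1.61763209e-03, -9.57407613e-01, -2.88735252e-01,
         8.02384321e-02],
       [ 9.99998663e-01,  1.47964366e-03,  6.96166550e-04,
        -4.00301431e-04],
       [-2.39289869e-04, -2.88735992e-01,  9.57408726e-01,
        -1.63397879e-01],
       [ 0.00000000e+00,  0.00000000e+00,  0.00000000e+00,
         1.00000000e+00]])}
```

View pics/scene0.png

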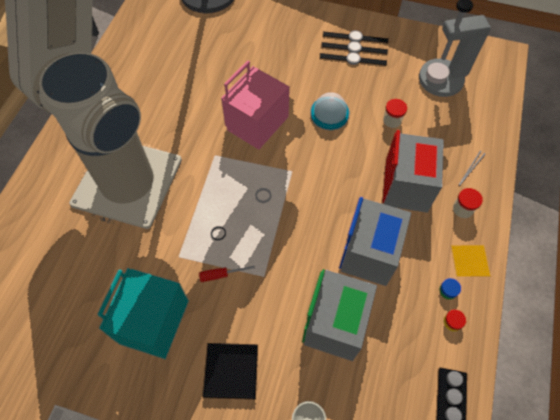

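View pics/side0.png

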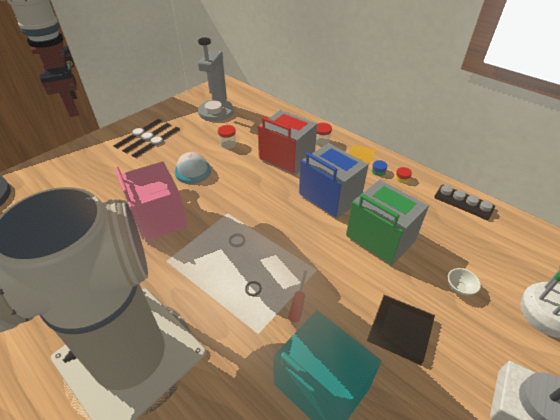

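The scene view shows the blue unit in the middle at about (375,240), with red above and green below it, and the black tray at (231,371). In the side view the blue bin is at (332,180) with its bar running from (304,155) to (338,182), and the tray is at (402,328).

```bash
cat > h.py <<'E'
import cv2,numpy as np
from plant import status,cams
from scipy.spatial.transform import Rotation as Ro
def cam(n,st=None):
    i=cams.camera_info(n); K=np.array(i["K"])
    if n=="wrist":
        T=np.eye(4); T[:3,:3]=Ro.from_euler('xyz',st['orientation']).as_matrix(); T[:3,3]=st['tcp_pos']
        W=T@i["mount"]
    else: W=np.linalg.inv(i["camera_from_world"])
    return K,W
def ray(c,uv):
    K,W=c; d=W[:3,:3]@np.linalg.inv(K)@[uv[0],uv[1],1]; return W[:3,3],d/np.linalg.norm(d)
def onz(c,uv,z):
    o,d=ray(c,uv); return o+d*(z-o[2])/d[2]
def tri(rs):
    A=sum(np.eye(3)-np.outer(d,d) for o,d in rs); b=sum((np.eye(3)-np.outer(d,d))@o for o,d in rs)
    return np.linalg.solve(A,b)
def proj(c,p):
    K,W=c; q=K@(np.linalg.inv(W)@np.r_[p,1])[:3]; return q[:2]/q[2]
def big(m,k=3):
    cs,_=cv2.findContours(m.astype(np.uint8),cv2.RETR_EXTERNAL,cv2.CHAIN_APPROX_NONE)
    return sorted(cs,key=cv2.contourArea)[::-1][:k]
E
python3 - <<'E'
from h import *
crops=[]
for n,(x,y) in (("scene",(320,180)),("side",(280,130))):
    im=cv2.imread(f"pics/{n}0.png"); c=cam(n)
    crops.append(cv2.resize(im[y:y+100,x:x+100],None,fx=4,fy=4,interpolation=cv2.INTER_CUBIC))
    hsv=cv2.cvtColor(im,cv2.COLOR_BGR2HSV)
    m=(im.max(2)<45)
    for k in big(m):
        (cx,cy),wh,a=cv2.minAreaRect(k)
        p=cv2.boxPoints(((cx,cy),wh,a))
        if 800<cv2.contourArea(k)<6000:
            q=cv2.approxPolyDP(k,6,True)[:,0]
            print(n,"dark",cx,cy,cv2.contourArea(k),q.tolist(),[onz(c,u,.02)[:2].round(4).tolist() for u in q])
    b=(hsv[...,0]>105)&(hsv[...,0]<130)&(hsv[...,1]>120)&(hsv[...,2]>60)
    for k in big(b,4):
        q=cv2.approxPolyDP(k,2.,True)[:,0]
        print(n,"blue",cv2.contourArea(k),q.tolist())
cv2.imwrite("pics/crop1.png",np.hstack(crops))
E
```

```text
scene dark 229.6573486328125 370.93646240234375 2596.0 [[208, 344], [203, 395], [254, 398], [256, 346]] [[0.3472, -0.3302], [0.374, -0.4303], [0.4761, -0.4051], [0.4472, -0.3039]]
scene dark 451.0 394.0 825.0 [[440, 369], [437, 419], [446, 419], [452, 405], [464, 419], [465, 373], [452, 387], [450, 370]] [[0.8325, -0.2355], [0.8412, -0.3347], [0.8586, -0.3294], [0.8665, -0.2993], [0.8933, -0.3187], [0.8839, -0.2282], [0.8617, -0.2643], [0.8529, -0.2314]]
scene blue 780.0 [[381, 213], [371, 246], [392, 253], [401, 219]]
scene blue 238.5 [[447, 279], [441, 286], [442, 290], [448, 296], [455, 296], [459, 291], [459, 285], [455, 280]]
scene blue 113.0 [[362, 198], [356, 209], [342, 261]]
scene blue 0.0 [[341, 264]]
side blue 470.0 [[308, 165], [314, 172], [317, 171], [317, 174], [314, 174], [320, 182], [318, 185], [324, 194], [322, 197], [324, 195], [326, 200], [333, 200], [331, 204], [333, 209], [332, 206], [336, 206], [335, 211], [340, 183]]
side blue 327.5 [[321, 155], [344, 169], [356, 162], [332, 149]]
side blue 80.5 [[373, 165], [374, 169], [386, 166], [381, 161], [376, 161]]
side blue 68.5 [[306, 153], [336, 169]]
```

View pics/crop1.png

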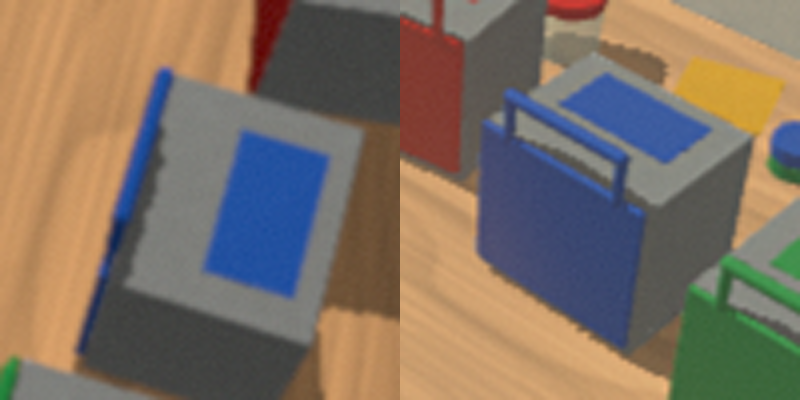

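The crop shows the bar in the side view from (308,153) to (336,170). The scene roof corners are at (410.5,212.5), (397.5,266) and (351,252), and the blue roof patch gives the yaw.

```bash
python3 - <<'E'
from h import *
s=cam("side"); c=cam("scene")
a=onz(s,(308.3,153.2),.158); b=onz(s,(336.2,170.2),.158)
print("bar",a,b,(a+b)/2,np.linalg.norm(a-b),np.degrees(np.arctan2(*(a-b)[[1,0]])))
for nm,q,cc in (("roof scene",[(410.5,212.5),(397.5,266.2),(351.2,252)],c),("patch scene",[[381, 213], [371, 246], [392, 253], [401, 219]],c),("roof side",[(328.,143),(368,164.5),(346.5,181.5)],s),("patch side",[[321, 155], [344, 169], [356, 162], [332, 149]],s)):
    P=[onz(cc,u,.126)[:2] for u in q]
    print(nm,np.round(P,4).tolist(),np.mean(P,0).round(4),[round(np.degrees(np.arctan2(*(P[i+1]-P[i])[::-1])),1) for i in range(len(P)-1)],[round(np.linalg.norm(P[i+1]-P[i]),4) for i in range(len(P)-1)])
print("front bottom side",onz(s,(300,195),.008),onz(s,(337,216),.008))
# scene bar: visible top at (361,198)
print("barscene",onz(c,(361,199),.158))
tr=[onz(c,u,.02) for u in ([208,344],[203,395],[254,398],[256,346])]
print("tray",np.mean(tr,0))
im=cv2.imread("pics/side0.png");m=(im.max(2)<50)
for k in big(m,6):
    x=cv2.boundingRect(k)
    if abs(x[0]+x[2]/2-402)<15:
        q=cv2.approxPolyDP(k,4,True)[:,0]; P=[onz(s,u,.02)[:2].round(4).tolist() for u in q]; print(q.tolist(),P)
E
```

```text
bar [0.58340217 0.03685053 0.158     ] [ 0.57641608 -0.05601865  0.158     ] [ 0.57990912 -0.00958406  0.158     ] 0.09313157005331499 85.69802396716823
roof scene [[0.6939, 0.0524], [0.69, -0.081], [0.5899, -0.0782]] [ 0.6579 -0.0356] [np.float64(-91.7), np.float64(178.4)] [np.float64(0.1335), np.float64(0.1001)]
patch scene [[0.6317, 0.0319], [0.6272, -0.0523], [0.6733, -0.055], [0.6768, 0.0303]] [ 0.6522 -0.0113] [np.float64(-93.1), np.float64(-3.4), np.float64(87.7)] [np.float64(0.0843), np.float64(0.0461), np.float64(0.0854)]
roof side [[0.6913, 0.0532], [0.6854, -0.0811], [0.5924, -0.0798]] [ 0.6564 -0.0359] [np.float64(-92.5), np.float64(179.2)] [np.float64(0.1345), np.float64(0.093)]
patch side [[0.6348, 0.0333], [0.6281, -0.0465], [0.673, -0.0524], [0.6764, 0.0281]] [ 0.6531 -0.0094] [np.float64(-94.8), np.float64(-7.5), np.float64(87.6)] [np.float64(0.0801), np.float64(0.0453), np.float64(0.0806)]
front bottom side [0.57793922 0.05197963 0.008     ] [ 0.58214877 -0.07417857  0.008     ]
barscene [0.58101906 0.03495272 0.158     ]
tray [ 0.41112994 -0.36735795  0.02      ]
[[406, 354], [422, 360]] [[0.3622, -0.4003], [0.3725, -0.4286]]
```

Call:
{"method": "step_arm", "body": {
  "commands": [0, 0.327, -0.581, 0.04, 0, 0, -1.197, 0, 0.327, -0.581, 0.04, 0, 0, -1.197, 0, 0.327, -0.581, 0.04, 0, 0, -1.197, 0, 0.327, -0.581, 0.04, 0, 0, -1.197, 0, 0.327, -0.581, 0.04, 0, 0, -1.197, 0, 0.327, -0.581, 0.04, 0, 0, -1.197, 0, 0.327, -0.581, 0.04, 0, 0, -1.197, 0, 0.327, -0.581, 0.04, 0, 0, -1.197, 0, 0.327, -0.581, 0.04, 0, 0, -1.197, 0, 0.327, -0.581, 0.04, 0, 0, -1.197],
  "force": 15
}}

```text
time: 1.35
tcp_pos: [0.5595, 0.0258, 0.2601]
orientation: [-3.141, -0.0, 1.528]
force: [1.8, 1.2, 1.1]
width: 0.497
finger_force: 0.0
```

Call:
{"method": "step_arm", "body": {
  "commands": [0, 0.0, 0, 0, 0, 0, 0]
}}

```text
time: 1.48
tcp_pos: [0.5605, 0.0244, 0.26]
orientation: [3.141, 0.0, 1.523]
force: [-0.6, -0.1, -0.5]
width: 0.5
finger_force: 0.0
```

Call:
{"method": "step_arm", "body": {
  "commands": [0, 0.02, -0.034, 0, 0, 0, 0.004, 0, 0.02, -0.034, 0, 0, 0, 0.004, 0, 0.02, -0.034, 0, 0, 0, 0.004]
}}

```text
time: 1.85
tcp_pos: [0.5781, -0.0052, 0.2596]
orientation: [-3.14, -0.0, 1.532]
force: [-0.1, 0.6, 0.2]
width: 0.499
finger_force: 0.0
```

```bash
python3 - <<'E'
from h import *
st=status.state(); print(st['tcp_pos'],st['orientation'],st['joint_positions'].round(3))
im=cams.read_camera("wrist")[:,:,::-1].copy(); c=cam("wrist",st)
for p in [(.582,.035,.158),(.578,-.055,.158)]: print(proj(c,p))
cv2.imwrite("pics/w1.png",im)
E
```

```text
[ 0.5781151  -0.00517974  0.25964453] [-3.14022224e+00 -3.92162815e-04  1.53210849e+00] [-0.03   0.314  1.701  0.     1.127  0.009]
[286.57875692 169.26322746]
[285.59773604 259.01407972]
```

View pics/w1.png

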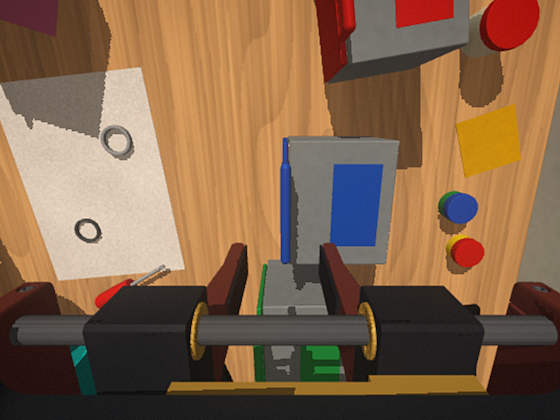

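The wrist view shows the bar as a vertical blue line at column 286, rows 163 to 263. That matches the prediction to within a pixel, and its yaw is aligned.

Call:
{"method": "step_arm", "body": {
  "commands": [0, 0.001, -0.002, -0.06, 0, 0, 0, 0, 0.001, -0.002, -0.1, 0, 0, 0, 0, 0.001, -0.002, -0.12, 0, 0, 0, 0, 0.001, -0.002, -0.12, 0, 0, 0]
}}

```text
time: 2.4
tcp_pos: [0.5783, -0.007, 0.1387]
orientation: [-3.138, -0.0, 1.533]
force: [0.4, 0.2, 0.0]
width: 0.501
finger_force: 0.0
```

Call:
{"method": "step_arm", "body": {
  "commands": [-1, 0, 0, 0, 0, 0, 0, -1, 0, 0, 0, 0, 0, 0, -1, 0, 0, 0, 0, 0, 0, -1, 0, 0, 0, 0, 0, 0]
}}

```text
time: 2.9
tcp_pos: [0.5799, -0.0082, 0.1407]
orientation: [-3.142, -0.0, 1.532]
force: [-0.1, 0.7, 5.2]
width: 0.103
finger_force: 15.0
```

```bash
python3 - <<'E'
import numpy as np
def p(f):
    l=f/3; dx=-150*np.sin(f)+19*np.sin(l); dz=-150*(1-np.cos(f))+19*(1-np.cos(l))
    return np.array([dx*.9992,-dx*.04,dz,-l*.04*1000,-l*1000])
for fs in (np.arange(1,9)*.066,np.arange(9,17)*.066):
    b=p(fs[0]-.066)
    for f in fs: print(round(f,3),(p(f)-b).round(0))
E
```

```text
0.066 [ -9.   0.  -0.  -1. -22.]
0.132 [-19.   1.  -1.  -2. -44.]
0.198 [-28.   1.  -3.  -3. -66.]
0.264 [-37.   1.  -5.  -4. -88.]
0.33 [ -46.    2.   -8.   -4. -110.]
0.396 [ -55.    2.  -11.   -5. -132.]
0.462 [ -64.    3.  -16.   -6. -154.]
0.528 [ -72.    3.  -20.   -7. -176.]
0.594 [ -8.   0.  -5.  -1. -22.]
0.66 [-16.   1. -11.  -2. -44.]
0.726 [-23.   1. -17.  -3. -66.]
0.792 [-30.   1. -24.  -4. -88.]
0.858 [ -36.    1.  -31.   -4. -110.]
0.924 [ -42.    2.  -39.   -5. -132.]
0.99 [ -47.    2.  -47.   -6. -154.]
1.056 [ -52.    2.  -55.   -7. -176.]
```

Call:
{"method": "step_arm", "body": {
  "commands": [-1, -0.009, 0, 0, -0.001, -0.022, 0, -1, -0.019, 0.001, -0.001, -0.002, -0.044, 0, -1, -0.028, 0.001, -0.003, -0.003, -0.066, 0, -1, -0.037, 0.001, -0.005, -0.004, -0.088, 0, -1, -0.046, 0.002, -0.008, -0.004, -0.11, 0, -1, -0.055, 0.002, -0.011, -0.005, -0.132, 0, -1, -0.064, 0.003, -0.016, -0.006, -0.154, 0, -1, -0.072, 0.003, -0.02, -0.007, -0.176, 0]
}}

```text
time: 3.9
tcp_pos: [0.5078, -0.0053, 0.1206]
orientation: [2.962, 0.0, 1.532]
force: [3.9, 1.0, -2.5]
width: 0.11
finger_force: 15.0
```

Call:
{"method": "step_arm", "body": {
  "commands": [-1, 0, 0, 0, 0, 0, 0, -1, 0, 0, 0, 0, 0, 0]
}}

```text
time: 4.15
tcp_pos: [0.507, -0.0053, 0.1201]
orientation: [2.968, 0.0, 1.532]
force: [-5.8, 0.2, 7.4]
width: 0.105
finger_force: 15.0
```

Going well; next is the second half.

Call:
{"method": "step_arm", "body": {
  "commands": [-1, -0.008, 0, -0.005, -0.001, -0.022, 0, -1, -0.016, 0.001, -0.011, -0.002, -0.044, 0, -1, -0.023, 0.001, -0.017, -0.003, -0.066, 0, -1, -0.03, 0.001, -0.024, -0.004, -0.088, 0, -1, -0.036, 0.001, -0.031, -0.004, -0.11, 0, -1, -0.042, 0.002, -0.039, -0.005, -0.132, 0, -1, -0.047, 0.002, -0.047, -0.006, -0.154, 0, -1, -0.052, 0.002, -0.055, -0.007, -0.176, 0]
}}

```text
time: 5.15
tcp_pos: [0.46, -0.0033, 0.0719]
orientation: [2.797, 0.001, 1.531]
force: [19.4, -2.6, -12.8]
width: 0.109
finger_force: 15.0
```

Call:
{"method": "step_arm", "body": {
  "commands": [-1, 0, 0, 0, 0, 0, 0, -1, 0, 0, 0, 0, 0, 0]
}}

```text
time: 5.4
tcp_pos: [0.46, -0.0032, 0.0721]
orientation: [2.797, 0.001, 1.531]
force: [5.0, -2.3, -5.2]
width: 0.102
finger_force: 15.0
```

Call:
{"method": "step_arm", "body": {
  "commands": [-1, -0.002, 0, -0.004, 0, 0, 0, -1, -0.004, 0, -0.008, 0, 0, 0, -1, -0.004, 0, -0.008, 0, 0, 0]
}}

```text
time: 5.78
tcp_pos: [0.458, -0.0031, 0.069]
orientation: [2.804, 0.001, 1.531]
force: [5.7, -2.2, -3.7]
width: 0.11
finger_force: 15.0
```

Call:
{"method": "step_arm", "body": {
  "commands": [-1, -0.003, 0, -0.005, 0, 0, 0, -1, -0.006, 0, -0.01, 0, 0, 0, -1, -0.006, 0, -0.01, 0, 0, 0, -1, -0.006, 0, -0.01, 0, 0, 0]
}}

```text
time: 6.28
tcp_pos: [0.4556, -0.003, 0.0655]
orientation: [2.812, 0.001, 1.531]
force: [7.9, -2.5, -5.7]
width: 0.104
finger_force: 15.0
```

Call:
{"method": "step_arm", "body": {
  "commands": [-0.55, 0, 0, 0, 0, 0, 0, -0.55, 0, 0, 0, 0, 0, 0, -0.55, -0.01, 0, 0.028, 0, 0, 0, -0.55, -0.02, 0, 0.056, 0, 0, 0, -0.55, -0.03, 0, 0.1, 0, 0, 0, -0.55, -0.035, 0, 0.15, 0, 0, 0, -0.55, -0.035, 0, 0.18, 0.016, 0.16, 0, -0.55, -0.035, 0, 0.18, 0.016, 0.34, 0, -0.55, -0.035, 0, 0.18, 0.016, 0.34, 0]
}}

```text
time: 7.4
tcp_pos: [0.4198, -0.0029, 0.2449]
orientation: [-3.128, -0.001, 1.532]
force: [-0.9, 0.3, -0.2]
width: 0.223
finger_force: 0.0
```

```bash
python3 - <<'E'
from h import *
st=status.state(); print(st['tcp_pos'],st['orientation'],st['force'],st['joint_positions'].round(2))
w=cams.read_camera("wrist")[:,:,::-1].copy(); s=cams.read_camera("side")[:,:,::-1].copy(); sc=cams.read_camera("scene")[:,:,::-1].copy()
for n,i in (("w2",w),("s2",s),("sc2",sc)): cv2.imwrite(f"pics/{n}.png",i)
a=cv2.resize(s[120:240,250:370],(480,480),interpolation=cv2.INTER_CUBIC)
b=cv2.resize(sc[170:290,270:390],(320,320),interpolation=cv2.INTER_CUBIC)
cv2.imwrite("pics/crop2.png",np.hstack([a,np.vstack([b,np.zeros((160,320,3),np.uint8)])]))
E
```

```text
[ 0.41981762 -0.00291441  0.24491616] [-3.12772331e+00 -1.19301525e-03  1.53154121e+00] [-0.91439346  0.32599589 -0.16435892] [-0.04  0.09  2.03  0.    1.04  0.  ]
```

View pics/crop2.png

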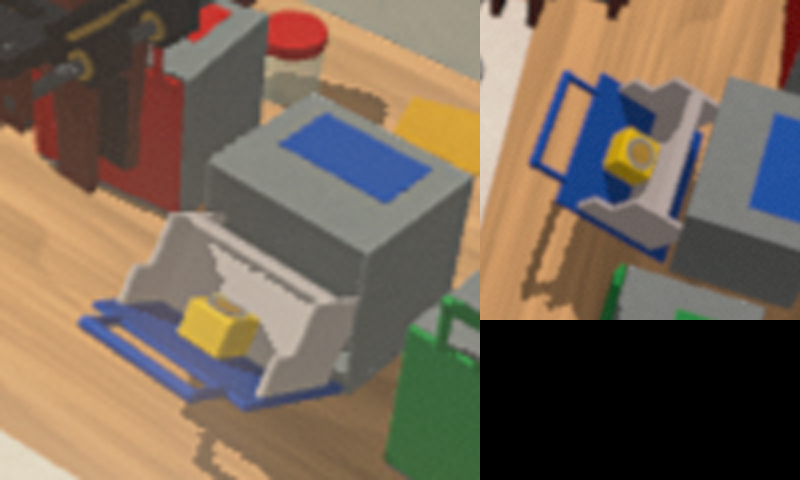

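View pics/w2.png

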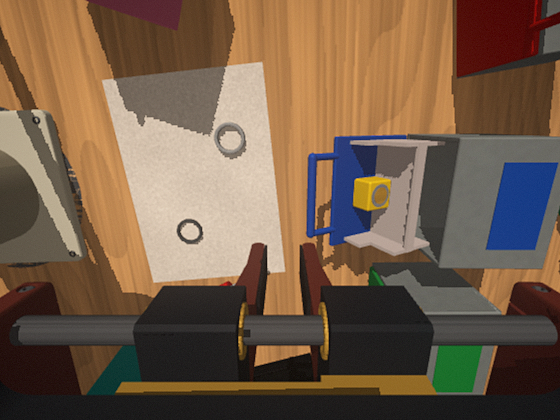

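The bin is open in all views. In the wrist view the yellow box is at (373,193), clear on both sides, and the bar is at (312,195). The side crop shows the box centre near (304,201) in full-picture pixels.

```bash
cat > box.py <<'E'
from h import *
import sys
def yel(im,roi):
    x0,y0,x1,y1=roi; h=cv2.cvtColor(im,cv2.COLOR_BGR2HSV)
    m=(h[...,0]>20)&(h[...,0]<33)&(h[...,1]>140)&(h[...,2]>70); z=np.zeros_like(m); z[y0:y1,x0:x1]=m[y0:y1,x0:x1]
    k=big(z,1)[0]; hull=cv2.convexHull(k); M=cv2.moments(hull); return np.array([M['m10']/M['m00'],M['m01']/M['m00']]),cv2.boundingRect(k),cv2.minAreaRect(k)
E
python3 - <<'E'
from box import *
st=status.state()
W=cam("wrist",st);S=cam("side");C=cam("scene")
R=[]
for n,f,c,roi in (("w","w2",W,(340,150,410,240)),("s","s2",S,(280,180,330,220)),("c","sc2",C,(305,205,350,250))):
    u,b,r=yel(cv2.imread(f"pics/{f}.png"),roi); print(n,u,b,r); R.append(ray(c,u))
print("box",tri(R),tri([R[0],R[1]]),tri([R[0],R[2]]))
print("bar ends",tri([ray(S,(271.2,201.2)),ray(C,(301.9,199.2))]),tri([ray(S,(297.5,218.8)),ray(C,(291.4,231))]))
print("bar mid",tri([ray(S,(284.3,210)),ray(C,(296.7,215)),ray(W,(312,195))]))
for f in (1.05,1.0):
  s,c=np.sin(f),np.cos(f)
  for g in (14,17): print(f,g,.580-.073*s+g*1e-3*c,.008+.073*c+g*1e-3*s)
for nm,q,c in (("green bar",(276,0),S),): pass
print("green bar top", onz(S,(280/1 if 0 else 250+445/4,120+305/4),.158),"red front",onz(C,(395,135),.126))
E
```

```text
w [371.27201112 192.92755638] (353, 177, 38, 34) ((371.39593505859375, 193.4568328857422), (35.76601791381836, 33.77110290527344), 4.085616588592529)
s [303.89851024 201.42458101] (295, 194, 19, 15) ((303.7783508300781, 201.8762969970703), (17.30278968811035, 11.989900588989258), 21.037511825561523)
c [325.73071625 228.58815427] (317, 218, 18, 21) ((326.88458251953125, 228.4230499267578), (18.582456588745117, 17.47305679321289), 33.6900634765625)
box [ 0.52146833 -0.00730245  0.05918167] [ 0.52031262 -0.00690984  0.06113147] [ 0.52162311 -0.00754816  0.05639425]
bar ends [0.45007552 0.04005951 0.07986621] [ 0.44965151 -0.04637223  0.07863815]
bar mid [ 0.44876296 -0.0032423   0.07863288]
1.05 14 0.523644099202121 0.0564666116544123
1.05 17 0.5251368123457961 0.05906888133119435
1.0 14 0.5261368503911775 0.05922266211568475
1.0 17 0.5277577573087819 0.061747075070108445
green bar top [ 0.54005746 -0.15244528  0.158     ] red front [0.6215773  0.24911052 0.126     ]
```

Call:
{"method": "step_arm", "body": {
  "commands": [0.41, 0.03, 0, 0, 0, -0.007, 0, 0.41, 0.05, 0, 0, 0, -0.014, 0]
}}

```text
time: 7.8
tcp_pos: [0.4676, -0.0028, 0.2442]
orientation: [-3.141, -0.002, 1.531]
force: [0.1, -0.4, 0.4]
width: 0.415
finger_force: 0.0
```

Call:
{"method": "step_arm", "body": {
  "commands": [0.41, 0.054, -0.004, -0.03, 0, 0, 0.18, 0.41, 0.054, -0.004, -0.06, 0, 0, 0.36, 0.41, 0.054, -0.004, -0.06, 0, 0, 0.54, 0.41, 0.054, -0.004, -0.06, 0, 0, 0.72, 0.41, 0.054, -0.004, -0.06, 0, 0, 0.9, 0.41, 0.054, -0.004, -0.06, 0, 0, 1.08, 0.41, 0.054, -0.004, -0.06, 0, 0, 1.26, 0.41, 0.054, -0.004, -0.06, 0, 0, 1.44, 0.41, 0.054, -0.004, -0.06, 0, 0, 1.571, 0.41, 0.054, -0.004, -0.06, 0, 0, 1.571]
}}

```text
time: 9.05
tcp_pos: [0.5212, -0.0068, 0.1844]
orientation: [-3.141, -0.002, 3.101]
force: [-0.2, -0.8, 0.0]
width: 0.707
finger_force: 0.0
```

Call:
{"method": "step_arm", "body": {
  "commands": [0.41, 0, 0, 0, 0, 0, 0, 0.41, 0, 0, 0, 0, 0, 0]
}}

```text
time: 9.3
tcp_pos: [0.5218, -0.0069, 0.1846]
orientation: [-3.141, -0.002, 3.101]
force: [0.4, 0.0, -0.6]
width: 0.708
finger_force: 0.0
```

```bash
python3 - <<'E'
from box import *
st=status.state(); print(st['tcp_pos'],st['orientation'],st['width'],st['joint_positions'].round(2))
w=cams.read_camera("wrist")[:,:,::-1].copy(); cv2.imwrite("pics/w3.png",w); W=cam("wrist",st)
p=np.array([.522,-.0075,.058]); print(proj(W,p))
print(proj(W,st['tcp_pos']),[proj(W,p+d) for d in ([0,.018,0],[0,-.018,0])])
E
```

```text
[ 0.5217788  -0.00689777  0.18461019] [-3.14069817e+00 -1.80583909e-03  3.10095402e+00] 0.7076657848906351 [-0.04  0.32  1.89 -0.    0.93 -1.57]
[282.38784619 205.80015112]
[282.77964938 259.9095342 ] [array([299.72261611, 205.15166809]), array([265.0779566, 206.4477034])]
```

View pics/w3.png

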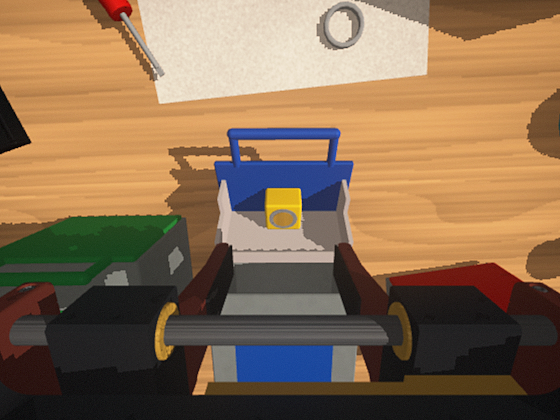

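The wrist view shows the box at columns 265–301 and rows 188–230, centred between the fingers and aligned, so I can go straight down.

Call:
{"method": "step_arm", "body": {
  "commands": [0.41, 0.002, -0.001, -0.05, 0, 0, 0, 0.41, 0.002, -0.001, -0.09, 0, 0, 0, 0.41, 0.002, -0.001, -0.11, 0, 0, 0, 0.41, 0.002, -0.001, -0.12, 0, 0, 0, 0.41, 0.002, -0.001, -0.128, 0, 0, 0, 0.41, 0.002, -0.001, -0.132, 0, 0, 0, 0.41, 0.002, -0.001, -0.132, 0, 0, 0]
}}

```text
time: 10.22
tcp_pos: [0.5242, -0.0079, 0.053]
orientation: [-3.141, -0.001, 3.102]
force: [0.1, -0.1, -0.7]
width: 0.71
finger_force: 0.0
```

Call:
{"method": "step_arm", "body": {
  "commands": [-1, 0, 0, 0, 0, 0, 0, -1, 0, 0, 0, 0, 0, 0, -1, 0, 0, 0, 0, 0, 0, -1, 0, 0, 0, 0, 0, 0, -1, 0, 0, 0, 0, 0, 0],
  "force": 15
}}

```text
time: 10.85
tcp_pos: [0.5241, -0.0079, 0.0529]
orientation: [-3.141, -0.001, 3.102]
force: [-0.0, 0.5, 3.4]
width: 0.412
finger_force: 15.0
```

Call:
{"method": "step_arm", "body": {
  "commands": [-1, -0.003, 0, 0.01, 0, 0, 0, -1, -0.008, 0, 0.03, 0, 0, 0, -1, -0.012, 0, 0.06, 0, 0, 0, -1, -0.016, 0, 0.1, 0, 0, 0, -1, -0.02, 0, 0.15, 0, 0, 0, -1, -0.02, 0, 0.16, 0, 0, 0],
  "force": 20
}}

```text
time: 11.6
tcp_pos: [0.5052, -0.008, 0.2161]
orientation: [-3.141, 0.004, 3.102]
force: [0.4, 1.5, -0.5]
width: 0.409
finger_force: 20.0
```

```bash
python3 - <<'E'
from box import *
st=status.state(); print(st['tcp_pos'],st['orientation'],st['width'],st['finger_force'])
w=cams.read_camera("wrist")[:,:,::-1].copy(); s=cams.read_camera("side")[:,:,::-1].copy()
u=proj(cam("side"),st['tcp_pos']+[0,0,0]).astype(int)
x,y=max(u[0]-60,0),max(u[1]-60,0); a=cv2.resize(s[y:y+120,x:x+120],(400,400),interpolation=cv2.INTER_CUBIC)
b=w[160:420,150:410]; b=cv2.resize(b,(400,400))
cv2.imwrite("pics/crop3.png",np.hstack([a,b])); print(x,y)
E
```

```text
[ 0.505198   -0.00799867  0.21611252] [-3.14063689  0.00389405  3.10236879] 0.4085428559596567 19.99937206506729
242 95
```

View pics/crop3.png

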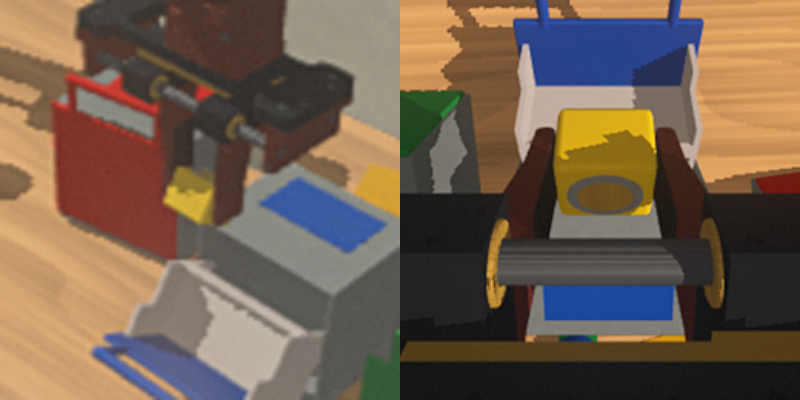

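The box is held. It hangs tilted by 60° with its disc face facing outward and down. After the move to the tray I will lean the tool 30° so the box goes down flat on a square face.

Call:
{"method": "step_arm", "body": {
  "commands": [-1, -0.009, -0.036, 0.02, 0, 0, -0.071, -1, -0.019, -0.072, 0.02, 0, 0, -0.142, -1, -0.028, -0.108, 0.02, 0, 0, -0.213, -1, -0.038, -0.144, 0.02, 0, 0, -0.284, -1, -0.047, -0.18, 0.02, 0, 0, -0.355, -1, -0.056, -0.216, 0.02, 0, 0, -0.426, -1, -0.066, -0.252, 0.02, 0, 0, -0.497, -1, -0.075, -0.288, 0.02, 0, 0, -0.568, -1, -0.085, -0.324, 0.02, 0, 0, -0.639, -1, -0.094, -0.359, 0.02, 0, 0, -0.71]
}}

```text
time: 12.95
tcp_pos: [0.4086, -0.3673, 0.2304]
orientation: [-3.141, -0.005, 2.39]
force: [0.5, -0.8, -0.6]
width: 0.41
finger_force: 20.0
```

Call:
{"method": "step_arm", "body": {
  "commands": [-1, 0, 0, -0.02, -0.04, -0.043, 0, -1, 0, 0, -0.04, -0.09, -0.096, 0, -1, 0, 0, -0.06, -0.14, -0.15, 0, -1, 0, 0, -0.08, -0.19, -0.204, 0, -1, 0, 0, -0.1, -0.24, -0.257, 0, -1, 0, 0, -0.12, -0.29, -0.311, 0, -1, 0, 0, -0.13, -0.357, -0.383, 0, -1, 0, 0, -0.13, -0.357, -0.383, 0, -1, 0, 0, -0.13, -0.357, -0.383, 0]
}}

```text
time: 14.08
tcp_pos: [0.4153, -0.3715, 0.1206]
orientation: [-3.14, 0.491, 2.392]
force: [0.6, 0.4, -0.8]
width: 0.409
finger_force: 20.0
```

```bash
python3 - <<'E'
from box import *
st=status.state(); print(st['tcp_pos'],st['orientation'],st['width'],st['finger_force'],st['joint_positions'].round(2))
t=Ro.from_euler('xyz',st['orientation']).as_matrix(); print(t.round(3).tolist())
w=cams.read_camera("wrist")[:,:,::-1].copy(); s=cams.read_camera("side")[:,:,::-1].copy(); c=cams.read_camera("scene")[:,:,::-1].copy()
def cr(im,cam_):
    u=proj(cam_,st['tcp_pos']-[0,0,.03]).astype(int); x,y=np.clip(u[0]-55,0,450),np.clip(u[1]-55,0,310); print(x,y)
    return cv2.resize(im[y:y+110,x:x+110],(396,396),interpolation=cv2.INTER_CUBIC)
cv2.imwrite("pics/crop4.png",np.hstack([cr(s,cam("side")),cr(c,cam("scene"))])); cv2.imwrite("pics/w4.png",w)
E
```

```text
[ 0.41527203 -0.37145518  0.1205561 ] [-3.13966881  0.4906979   2.3924955 ] 0.4085794750114982 19.999319314956665 [-0.75  0.37  2.18 -0.01  0.11 -1.56]
[[-0.646, 0.682, 0.344], [0.601, 0.732, -0.322], [-0.471, -0.002, -0.882]]
360 252
173 310
```

View pics/crop4.png

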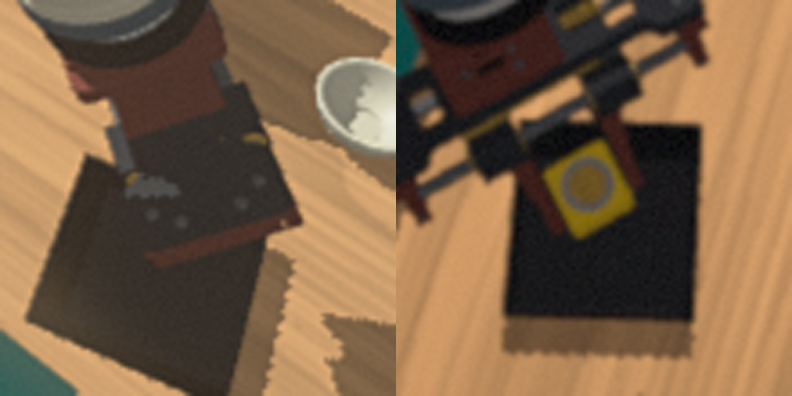

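The wrist is at its joint 5 limit in this lean (27° of 30°), so I will straighten up, turn half round and lean the other way. The scene crop shows the box with its disc up, inside the tray area at about (220,360).

Call:
{"method": "step_arm", "body": {
  "commands": [-1, 0, 0, 0.03, 0.12, 0.128, 0, -1, 0, 0, 0.06, 0.24, 0.256, 0, -1, 0, 0, 0.09, 0.34, 0.365, 0, -1, 0, 0, 0.09, 0.34, 0.365, 0]
}}

```text
time: 14.72
tcp_pos: [0.4174, -0.3734, 0.2143]
orientation: [-3.14, -0.004, 2.392]
force: [-0.1, -0.5, -0.1]
width: 0.411
finger_force: 20.0
```

Call:
{"method": "step_arm", "body": {
  "commands": [-1, 0, 0, 0, 0, 0, -0.18, -1, 0, 0, 0, 0, 0, -0.36, -1, 0, 0, 0, 0, 0, -0.54, -1, 0, 0, 0, 0, 0, -0.72, -1, 0, 0, 0, 0, 0, -0.9, -1, 0, 0, 0, 0, 0, -1.08, -1, 0, 0, 0, 0, 0, -1.26, -1, 0, 0, 0, 0, 0, -1.44, -1, 0, 0, 0, 0, 0, -1.571]
}}

```text
time: 15.85
tcp_pos: [0.4152, -0.3714, 0.211]
orientation: [-3.141, -0.009, 0.817]
force: [-0.5, 0.1, -0.5]
width: 0.405
finger_force: 20.0
```

Call:
{"method": "step_arm", "body": {
  "commands": [-1, 0, 0, 0, 0, 0, -0.18, -1, 0, 0, 0, 0, 0, -0.36, -1, 0, 0, 0, 0, 0, -0.54, -1, 0, 0, 0, 0, 0, -0.72, -1, 0, 0, 0, 0, 0, -0.9, -1, 0, 0, 0, 0, 0, -1.08, -1, 0, 0, 0, 0, 0, -1.26, -1, 0, 0, 0, 0, 0, -1.44, -1, 0, 0, 0, 0, 0, -1.571, -1, 0, 0, 0, 0, 0, -1.571]
}}

```text
time: 17.1
tcp_pos: [0.4152, -0.3713, 0.211]
orientation: [-3.14, -0.009, -0.748]
force: [-0.3, -0.3, -0.5]
width: 0.411
finger_force: 20.0
```

Call:
{"method": "step_arm", "body": {
  "commands": [-1, 0, 0, -0.02, 0.06, 0.064, 0, -1, 0, 0, -0.04, 0.12, 0.129, 0, -1, 0, 0, -0.06, 0.18, 0.193, 0, -1, 0, 0, -0.08, 0.24, 0.257, 0, -1, -0.002, 0.002, -0.1, 0.3, 0.321, 0, -1, -0.004, 0.004, -0.12, 0.363, 0.389, 0, -1, -0.004, 0.004, -0.13, 0.363, 0.389, 0, -1, -0.004, 0.004, -0.14, 0.363, 0.389, 0, -1, -0.004, 0.004, -0.14, 0.363, 0.389, 0]
}}

```text
time: 18.23
tcp_pos: [0.4107, -0.3669, 0.071]
orientation: [-3.139, 0.523, -0.749]
force: [0.5, -0.3, 0.3]
width: 0.408
finger_force: 20.0
```

```bash
python3 - <<'E'
from box import *
st=status.state(); print(st['tcp_pos'],st['orientation'],st['width'],st['joint_positions'].round(2))
w=cams.read_camera("wrist")[:,:,::-1].copy(); s=cams.read_camera("side")[:,:,::-1].copy(); c=cams.read_camera("scene")[:,:,::-1].copy()
def cr(im,cam_):
    u=proj(cam_,st['tcp_pos']-[0,0,.03]).astype(int); x,y=np.clip(u[0]-55,0,450),np.clip(u[1]-55,0,310); print(x,y)
    return cv2.resize(im[y:y+110,x:x+110],(396,396),interpolation=cv2.INTER_CUBIC)
cv2.imwrite("pics/crop5.png",np.hstack([cr(s,cam("side")),cv2.resize(w,(396,396))])); cv2.imwrite("pics/w5.png",w)
E
```

```text
[ 0.41066039 -0.36686254  0.07096596] [-3.13891437  0.52293836 -0.74863607] 0.40808892911000966 [-0.75  0.77  1.52  0.    1.37  1.57]
350 265
```

View pics/crop5.png

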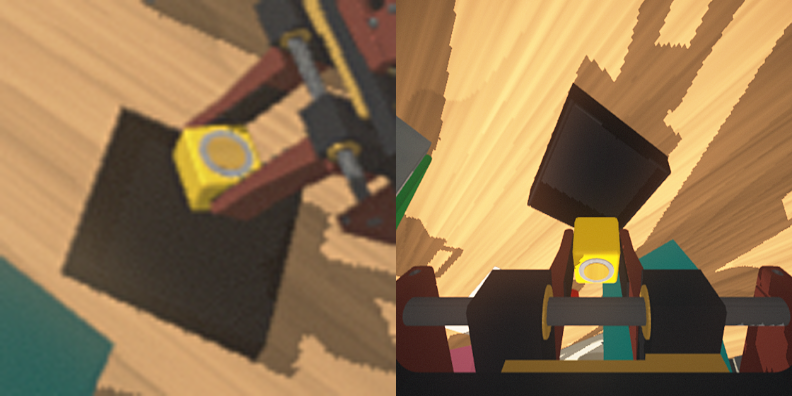

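The side crop shows the box level, disc up, above the tray. The wrist view shows it held firmly, so I will lower it.

Call:
{"method": "step_arm", "body": {
  "commands": [-1, 0, 0, -0.02, 0, 0, 0, -1, 0, 0, -0.035, 0, 0, 0, -1, 0, 0, -0.044, 0, 0, 0, -1, 0, 0, -0.048, 0, 0, 0, -1, 0, 0, -0.05, 0, 0, 0, -1, 0, 0, -0.05, 0, 0, 0]
}}

```text
time: 19.12
tcp_pos: [0.411, -0.3673, 0.0209]
orientation: [-3.139, 0.523, -0.749]
force: [-0.1, 0.9, -0.4]
width: 0.404
finger_force: 20.0
```

Call:
{"method": "step_arm", "body": {
  "commands": [-1, 0, 0, -0.002, 0, 0, 0, -1, 0, 0, -0.004, 0, 0, 0, -1, 0, 0, -0.004, 0, 0, 0]
}}

```text
time: 19.5
tcp_pos: [0.4109, -0.3671, 0.0168]
orientation: [-3.139, 0.524, -0.749]
force: [-0.5, -0.4, -0.3]
width: 0.408
finger_force: 20.0
```

Call:
{"method": "step_arm", "body": {
  "commands": [-1, 0, 0, -0.001, 0, 0, 0, -1, 0, 0, -0.002, 0, 0, 0, -1, 0, 0, -0.002, 0, 0, 0]
}}

```text
time: 19.88
tcp_pos: [0.4109, -0.3671, 0.0148]
orientation: [-3.139, 0.524, -0.749]
force: [0.3, 0.2, 0.4]
width: 0.412
finger_force: 20.0
```

Call:
{"method": "step_arm", "body": {
  "commands": [-1, 0, 0, -0.001, 0, 0, 0, -1, 0, 0, -0.001, 0, 0, 0, -1, 0, 0, -0.001, 0, 0, 0]
}}

```text
time: 20.25
tcp_pos: [0.4109, -0.3671, 0.0138]
orientation: [-3.139, 0.524, -0.749]
force: [0.0, -0.1, -1.1]
width: 0.411
finger_force: 20.0
```

Call:
{"method": "step_arm", "body": {
  "commands": [-1, 0, 0, -0.001, 0, 0, 0, -1, 0, 0, -0.001, 0, 0, 0, -1, 0, 0, -0.001, 0, 0, 0]
}}

```text
time: 20.62
tcp_pos: [0.4109, -0.3672, 0.0128]
orientation: [-3.139, 0.524, -0.749]
force: [0.0, 0.6, -0.2]
width: 0.411
finger_force: 20.0
```

Call:
{"method": "step_arm", "body": {
  "commands": [-1, 0, 0, -0.001, 0, 0, 0, -1, 0, 0, -0.001, 0, 0, 0, -1, 0, 0, -0.001, 0, 0, 0]
}}

```text
time: 21.0
tcp_pos: [0.411, -0.3672, 0.0123]
orientation: [-3.139, 0.523, -0.749]
force: [-0.6, 0.4, 5.6]
width: 0.408
finger_force: 20.0
```

That is contact. I'll release and withdraw along the tool axis.

Call:
{"method": "step_arm", "body": {
  "commands": [-0.1, 0, 0, 0, 0, 0, 0, 0.1, 0, 0, 0, 0, 0, 0, 0.15, 0, 0, 0, 0, 0, 0, 0.15, 0.007, -0.007, 0.017, 0, 0, 0, 0.15, 0.018, -0.017, 0.043, 0, 0, 0, 0.15, 0.036, -0.034, 0.087, 0, 0, 0, 0.15, 0.055, -0.051, 0.13, 0, 0, 0, 0.15, 0.055, -0.051, 0.18, 0, 0, 0, 0.15, 0.055, -0.051, 0.2, 0, 0, 0]
}}

```text
time: 22.12
tcp_pos: [0.4668, -0.419, 0.2145]
orientation: [-3.139, 0.519, -0.749]
force: [0.3, -0.1, 0.1]
width: 0.574
finger_force: 0.0
```

```bash
python3 - <<'E'
from box import *
st=status.state(); print(st['tcp_pos'],st['force'],st['width'])
s=cams.read_camera("side")[:,:,::-1].copy(); c=cams.read_camera("scene")[:,:,::-1].copy()
a=s[170:390,240:460]; b=c[170:420,190:440]
cv2.imwrite("pics/crop6.png",np.hstack([cv2.resize(a,(396,396)),cv2.resize(b,(396,396))]))
E
```

```text
[ 0.46682452 -0.41897163  0.21451546] [ 0.26180698 -0.0615482   0.10220981] 0.573941176138252
```

View pics/crop6.png

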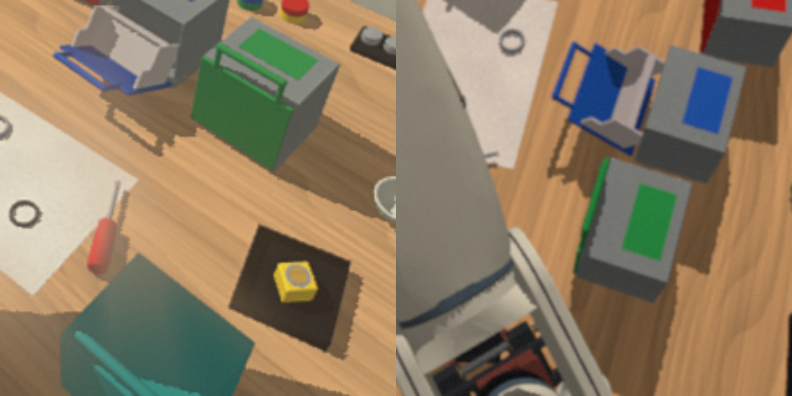

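The box lies flat in the middle of the tray, at side crop (296,282). The blue bin is still tilted out, and the robot is clear of everything.

```bash
python3 -c "
from plant import env
print(env.finish_job())"
```

```text
the job is handed in; nothing more can be done
None
```

I tilted the blue bin out to about 1.05 rad, its stop, and left it there; the yellow movement box lies flat in the black tray, and I handed the job in at about 22 s with the robot touching nothing.

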